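# Put a delivered pile of medicine cartons away

### The arm

A 6-joint arm with a two-finger parallel gripper is mounted at the origin on the work surface. World frame = base frame: x ahead of the robot, y to its left, z up, the work surface at z = 0. Lengths are in m, angles in rad, forces in N, time in s.
With the tool pointing down it reaches from about 0.4 to 0.825 m from the base axis. Payload 7 kg.
Tool frame: the origin (TCP) lies on the centre line of the jaws, within the pads' length; the fingertips stand tip_reach ahead of it and the grasp point (between the pads) is the TCP (tip_reach is the distance from the TCP to the fingertips, in m); z points along the fingers, y is the line along which they close (so a half turn about z gives the same grasp; the last joint's range is limited). The gripper opens to 88 mm and grips with 3 to 60 N. Pads are 19 mm wide; open, the fingers measure 130 mm over their backs; the gripper's body (78 mm by 193 mm) begins 47 mm behind the grasp point.
Start: joints at [-0.928, 0.359, 0.012, 0, -1.224, -0.288], TCP at [0.234, -0.633, 0.246] pointing down, gripper open.
Joint ranges: [-3.07, 3.07], [-1.43, 2.12], [-1.02, 1.25], [-3.03, 1.67], [-3.05, -0], [-3.03, 3.03]. Speed limits (rad/s): [2.39, 2.39, 3.01, 3.14, 3.14, 3.14].

### API

Orientations are given as [roll, pitch, yaw] about the fixed x, y, z axes, in that order (R = Rz(yaw) Ry(pitch) Rx(roll)).
In Python, from station import get_state, grab_frame, calibration, job_done, find_in, mark_of, tip_reach gives the robot as it stands.
- The arm moves only by the shell command python3 -m handwheel 'ROWS' [OPENING] [FORCE]. ROWS is JSON, a list of rows, each an object with "delta_pos": the shift along the world's x, y, z in units of 30 mm (1.0 is 30 mm), a list of three; "dr": the turn, a rotation vector about the world's x, y, z in degrees, a list of three. In form: [{"delta_pos": [tx, ty, tz], "dr": [rx, ry, rz]}, ...]. A call has 1 to 10 rows; each row shifts and turns the commanded pose from where the row before left it; what a row does not reach is not made up. A row lasts 1/10 s, in which the tool goes at most 50 mm and 8.59 degrees, less where a joint would pass 70% of its speed; a pose out of reach is approached as far as the arm can. A call is refused whole if a number of a shift passes 1 or a number of a turn 8.59, either way. A call with a gripper value outside its range is refused whole. OPENING is the closure, from -1 (fully open) to 1 (shut), set as the call begins (- or left out, the last holds). The fingers move at their own pace and stop on an object; FORCE is the grip in N (left out, the last holds). Time passes only in rows, so rows that do not move let the fingers close. It gives the time, the measured TCP pose, the force, the opening and the grip force at its end, in the units of the state.
- get_state(): the state, without advancing time (a new reading comes with each control period).
- grab_frame(name): name is "side" or "top" or "wrist"; returns the picture (480x640x3 uint8, red, green, blue); there is no depth.
- calibration(name): a dict with "fx", "fy", "cx", "cy" (pixels), "extrinsics" (4x4, takes a point from world to camera coordinates). Camera axes: x right, y down, z forward; pixel columns grow to the right and rows downward; lengths in m; the calibration is good to about 2 mm. A picture is of the moment at which its call begins: read the wrist's pose just before it. calibration takes no time and is no camera call; for the wrist camera it gives the pose at the moment of the call.
- job_done(): hands the job in; it is judged then, once.
Trained networks look in the newest picture that a camera, given by its name, has taken for a name from the list of things; names that differ only in an ending like _2 or _b are one class to them, and where a whole thing is asked for, a point or a joint stands for the part that bears it (a point fixed in the world has none). Each returns a list of dicts, best first, with "conf" (0 to 1); they miss things now and then, are a little off and sometimes report something else, mostly with a low value. They report only what shows in the picture. A call takes as long as a camera call. They do not tell look-alikes from the thing itself.
- find_in(camera, query): "location" ([column, row] in pixels, amid what is visible of it).
- mark_of(camera, query): "location" ([column, row] in pixels: a listed point, or the origin of a listed thing).
The state is a dict: "t": time; "q": joint angles; "qd": joint speeds; "joint_efforts": joint torques, N m; "eef_pos": TCP position; "ee_rot": TCP orientation; "force": force on the tool from outside, world axes, zero at the start; "moment": the same for the moment, N m; "width": finger opening in m; "gripper_force": force on a finger pad.
Only numpy, scipy, OpenCV 4.12 (cv2) and the standard library are available. Lean on these libraries where they do the work, as an engineer would, in place of code of your own. Each camera call takes 0.05 s, during which the arm holds its last target. There are 200 camera calls.

### The job

Take the pile of medicine cartons apart and put each one away: the slim orange carton upright into the gap in the row of slim cartons in the orange-carded tray, in line with the row and without disturbing the cartons beside it; the blue, the red and the green-banded carton each flat inside the tray with cards of its own colour. Set the cartons down, do not drop or tip them over, and let go of them all.

Things in the scene. Friction and masses are not known exactly. Their poses are not given: they have to be found in the camera images.
- carton_orange: Loose slim all-orange carton upright on top of the pile, on the blue or red carton at the green one's -x end, underside 76 mm above the desk. 26 mm thick (x), 56 wide (y), 70 high (z, up), about 70 g. Origin: centre of its underside. Grip it across the 56 mm (its y): the fingers then stay outside the row in the rack.
- carton_blue: Loose all-blue carton, 60 x 60 mm, 40 high, about 130 g, lying on either end of the green carton, underside 36 mm above the desk. Origin: centre of its underside; z up; x, y along its sides, within 4 degrees of the green carton's. The next carton is about 16 mm away along x: grip it across y.
- carton_red: Loose all-red carton, 60 x 60 mm, 40 high, about 130 g, lying on either end of the green carton, underside 36 mm above the desk. Origin: centre of its underside; z up; x, y along its sides, within 4 degrees of the green carton's. The next carton is about 16 mm away along x: grip it across y.
- carton_green: Loose long white carton with green bands at both ends and the middle, bottom of the pile, on the desk. 160 mm long (x), 66 wide (y), 36 high, about 250 g. Origin: centre of its underside; z up; its x within 15 degrees of world x. Blue and red lie on it, 38 mm either side of its middle along x. Grip it across y.
- tray_blue: Fixed shallow white wire tray, 200 mm long (its x) by 110 wide (its y), with a blue card at each end of its grey floor. Origin: centre of the underside; floor 4 mm, lip 12 mm above it; inside 194 x 104 mm. z up; its x within 15 degrees of world x. Stands at any of five places across the desk. 
- tray_red: Fixed shallow white wire tray, 200 mm long (its x) by 110 wide (its y), with a red card at each end of its grey floor. Origin: centre of the underside; floor 4 mm, lip 12 mm above it; inside 194 x 104 mm. z up; its x within 15 degrees of world x. Stands at any of five places across the desk. 
- tray_green: Fixed shallow white wire tray, 200 mm long (its x) by 110 wide (its y), with a green card at each end of its grey floor. Origin: centre of the underside; floor 4 mm, lip 12 mm above it; inside 194 x 104 mm. z up; its x within 15 degrees of world x. Stands at any of five places across the desk. The green carton lies in it lengthwise.
- rack: Fixed tray like the others (200 x 110 mm, floor 4 mm and lip 12 mm above the origin) with orange cards, holding a row along its x of upright slim cartons, 56 mm wide in y, tops at 74 mm. The one gap, 37 mm long in x for a 26 mm carton, is over the origin (centre of the underside). z up; x within 15 degrees of world x. The outer, grey-striped cartons are fixed.
- neighbour_near: Loose white slim carton with a narrow orange stripe, standing in the rack just on the robot's side of the gap (-x side). 26 mm thick (x), 56 wide (y), 70 high, about 70 g. Origin: centre of its underside, 31.5 mm from the rack's centre along the rack's x; z up. Stays where it is.
- neighbour_far: Loose white slim carton with a narrow orange stripe, standing in the rack just on the far side of the gap (+x side). 26 mm thick (x), 56 wide (y), 70 high, about 70 g. Origin: centre of its underside, 31.5 mm from the rack's centre along the rack's x; z up. Stays where it is.
Not all that is in view belongs to the job. Leave any purple or yellow look-alike of the carton_blue alone.

How it is judged:
At the end, for the whole second after the job is handed in: Blue, red and green cartons flat on the floor of their own trays, inside the lip; orange upright on the rack floor in the gap: within 9 mm along the row, 12 mm across, 0.22 rad square; neighbours upright, moved under 12 mm; all four released and at rest (x of carton_blue in the frame of tray_blue between -0.068 and 0.068 m and y of carton_blue in the frame of tray_blue between -0.024 and 0.024 m and z of carton_blue in the frame of tray_blue between 0 and 0.008 m and angle between each of carton_blue, carton_red, carton_green's own z axis and vertical below 0.06 rad and x of carton_red in the frame of tray_red between -0.068 and 0.068 m and y of carton_red in the frame of tray_red between -0.024 and 0.024 m and z of carton_red in the frame of tray_red between 0 and 0.008 m and x of carton_green in the frame of tray_green between -0.019 and 0.019 m and y of carton_green in the frame of tray_green between -0.021 and 0.021 m and z of carton_green in the frame of tray_green between 0 and 0.008 m and x of carton_orange in the frame of rack between -0.009 and 0.009 m and y of carton_orange in the frame of rack between -0.012 and 0.012 m and z of carton_orange in the frame of rack between 0 and 0.008 m and angle between carton_orange's own z axis and vertical below 0.08 rad and angle between the x axis of carton_orange and the x axis of rack, either way round below 0.22 rad and distance of each of neighbour_near, neighbour_far from where it was at the start of the episode below 0.012 m and angle between each of neighbour_near, neighbour_far's own z axis and vertical below 0.1 rad and linear speed of each of carton_orange, carton_blue, carton_red, carton_green below 0.02 m/s and angular speed of each of carton_orange, carton_blue, carton_red, carton_green below 0.2 rad/s and contact force between the fingers and carton_orange below 0.05 N and contact force between the fingers and carton_blue below 0.05 N and contact force between the fingers and carton_red below 0.05 N and contact force between the fingers and carton_green below 0.05 N); the robot touches nothing.
It fails at once if a carton beside the gap is pushed more than 12 mm or tipped (distance of any of neighbour_near, neighbour_far from where it was at the start of the episode above 0.012 m or angle between any of neighbour_near, neighbour_far's own z axis and vertical above 0.25 rad).
It fails at once if a carton of the pile is tipped over (more than about 45 degrees) (angle between any of carton_orange, carton_blue, carton_red, carton_green's own z axis and vertical above 0.8 rad).
It fails at once if a carton of the pile is dropped: falls free faster than 0.8 m/s (a drop of over 3 cm) ((linear speed of carton_orange above 0.8 m/s and contact force between the fingers and carton_orange below 0.05 N) or (linear speed of carton_blue above 0.8 m/s and contact force between the fingers and carton_blue below 0.05 N) or (linear speed of carton_red above 0.8 m/s and contact force between the fingers and carton_red below 0.05 N) or (linear speed of carton_green above 0.8 m/s and contact force between the fingers and carton_green below 0.05 N)).
It also fails if it takes over 128 s, if anything falls off the work surface, if the arm or the gripper's body presses on something with over 40 N, if the wrist force passes 120 N, or if a joint passes its speed limit or range.

## Working session

There is one attempt and no reset: what is moved stays moved. The work goes in short steps, Python scripts to look and compute and a shell command to move; the robot and the scene stay as the last step left them, time stands still between calls to the robot, and variables do not carry over. Pictures are saved under pics/ and viewed, at most 14 in all, crops included, and the job is handed in when it is done.

```bash
mkdir -p pics; python3 - <<'E'
from station import *
import cv2, numpy as np
print(get_state()['eef_pos'],get_state()['ee_rot'],tip_reach if not callable(tip_reach) else tip_reach())
for n in ['top','side']:
    im=grab_frame(n); cv2.imwrite(f'pics/{n}0.png',im[:,:,::-1]); c=calibration(n); print(n,c['fx'],c['fy'],c['cx'],c['cy'],np.round(c['extrinsics'],4).tolist())
    for q in ['carton_orange','carton_blue','carton_red','carton_green','tray_blue','tray_red','tray_green','rack','neighbour_near','neighbour_far']:
        print(q,[(np.round(d['location']).tolist(),round(d['conf'],2)) for d in mark_of(n,q)[:3]])
E
```

```text
[ 0.23431673 -0.6325298   0.24462316] [ 3.13991584e+00 -1.72755416e-04 -2.78689678e+00] 0.019
top 469.06986495459716 469.06986495459716 310.16008512287965 244.42812235129543 [[-0.0022, -0.9999, -0.0166, 0.0357], [-0.996, 0.0037, -0.0893, 0.4755], [0.0894, 0.0164, -0.9959, 1.2263], [0.0, 0.0, 0.0, 1.0]]
carton_orange [([172.0, 254.0], 0.54), ([388.0, 199.0], 0.17)]
carton_blue [([170.0, 306.0], 0.91), ([215.0, 297.0], 0.69), ([173.0, 254.0], 0.68)]
carton_red [([176.0, 223.0], 0.78), ([320.0, 233.0], 0.23)]
carton_green [([184.0, 242.0], 0.9)]
tray_blue [([322.0, 232.0], 0.6)]
tray_red [([255.0, 196.0], 0.97)]
tray_green [([390.0, 200.0], 0.85)]
rack [([466.0, 237.0], 0.93)]
neighbour_near [([467.0, 252.0], 0.85)]
neighbour_far [([469.0, 225.0], 0.71)]
side 591.288244419893 591.288244419893 317.44000390527134 239.8612997997753 [[-0.9357, -0.3522, -0.0213, 0.4867], [-0.1689, 0.4999, -0.8495, 0.1387], [0.3099, -0.7912, -0.5272, 1.1342], [0.0, 0.0, 0.0, 1.0]]
carton_orange [([273.0, 362.0], 0.6), ([270.0, 381.0], 0.39)]
carton_blue [([274.0, 382.0], 0.84), ([342.0, 430.0], 0.81), ([360.0, 374.0], 0.69)]
carton_red [([228.0, 366.0], 0.66)]
carton_green [([254.0, 391.0], 0.72)]
tray_blue [([318.0, 265.0], 0.69)]
tray_red [([240.0, 306.0], 0.72)]
tray_green [([311.0, 215.0], 0.63)]
rack [([377.0, 186.0], 0.58)]
neighbour_near [([389.0, 187.0], 0.62), ([228.0, 368.0], 0.37)]
neighbour_far [([367.0, 180.0], 0.73), ([376.0, 188.0], 0.34)]
```

View pics/top0.png

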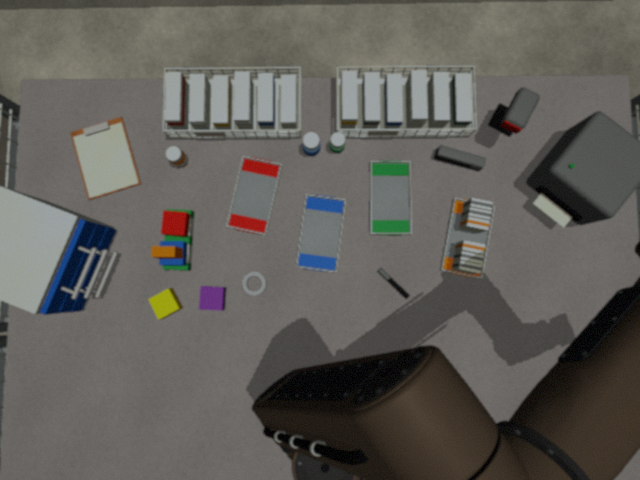

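View pics/side0.png

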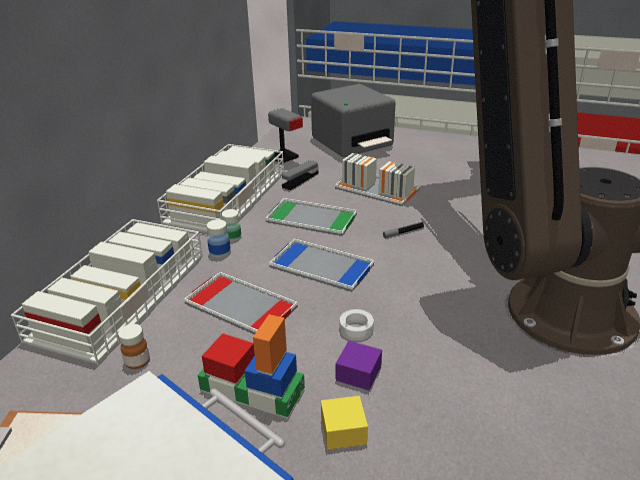

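The pictures show orange at top-view (166,252) on blue (172,258), red at (175,223) and green beneath at (178,240). The trays are red (255,196), blue (322,232), green (390,199) and rack (467,237). Candidates for carton_blue are the blue one at (172,258), purple at (212,297) and yellow at (165,303). I choose the blue one, which lies on the green carton; the others stand on the desk. The blue binder at (75,265) is not a carton.

```bash
cat > h.py <<'E'
from station import *
import cv2, numpy as np
def back(c,uv,z):
    E=np.array(c['extrinsics']);R=E[:3,:3];t=E[:3,3];o=-R.T@t
    uv=np.atleast_2d(uv).astype(float)
    d=np.c_[(uv[:,0]-c['cx'])/c['fx'],(uv[:,1]-c['cy'])/c['fy'],np.ones(len(uv))]@R
    return (o+d*((z-o[2])/d[:,2])[:,None])[:,:2]
def proj(c,P):
    E=np.array(c['extrinsics']);p=np.atleast_2d(P)@E[:3,:3].T+E[:3,3]
    return np.c_[c['fx']*p[:,0]/p[:,2]+c['cx'],c['fy']*p[:,1]/p[:,2]+c['cy']]
H={'red':[(0,6),(174,180)],'orange':[(8,18)],'blue':[(105,122)],'green':[(55,85)]}
def mask(im,col,s=120,v=50):
    h=cv2.cvtColor(im,cv2.COLOR_RGB2HSV);m=0
    for a,b in H[col]: m=m|cv2.inRange(h,(a,s,v),(b,255,255))
    return m
def rect(c,m,z):
    ys,xs=np.nonzero(m);P=back(c,np.c_[xs,ys],z).astype(np.float32)*1000
    (x,y),(w,h),a=cv2.minAreaRect(P)
    a=(a+45)%90-45   # side direction, deg, within 45 of world x
    return round(x,1),round(y,1),round(w,1),round(h,1),round(a,1),len(xs)
def blobs(c,m,z,amin=60):
    n,l,s,_=cv2.connectedComponentsWithStats(m)
    return [(s[i][:4].tolist(),rect(c,(l==i),z)) for i in range(1,n) if s[i][4]>amin]
E
python3 - <<'E'
from h import *
im=grab_frame('top');c=calibration('top')
for col,z in [('red',.004),('blue',.004),('green',.004),('orange',.004)]:
    m=mask(im,col); m[:,:225]=0; m[:150]=0; m[290:]=0; m[:,500:]=0
    # both cards together
    print('tray',col,rect(c,m,z),blobs(c,m,z,20))
for col,z in [('red',.076),('blue',.076),('green',.036),('orange',.146)]:
    m=mask(im,col); m[:200]=0;m[285:]=0;m[:,:145]=0;m[:,200:]=0
    print('carton',col,blobs(c,m,z,15))
cr=cv2.resize(im[195:325,110:240],None,fx=4.5,fy=4.5,interpolation=cv2.INTER_CUBIC)
cv2.imwrite('pics/pile.png',cr[:,:,::-1])
E
```

```text
tray red (613.4, 188.1, 99.1, 189.7, -12.3, 875) [([242, 159, 37, 18], (689.4, 171.6, 99.0, 33.9, -12.4, 434)), ([229, 214, 38, 19], (536.9, 204.8, 99.1, 33.0, -12.4, 441))]
tray blue (574.3, 3.3, 110.4, 324.9, -2.7, 904) [([304, 150, 14, 5], (732.0, 33.1, 35.7, 11.2, -0.4, 33)), ([306, 197, 37, 16], (586.3, -4.2, 97.6, 33.1, -8.0, 434)), ([299, 254, 37, 16], (431.5, 16.7, 98.5, 32.4, -8.3, 437))]
tray green (624.9, -129.2, 201.8, 224.0, -0.2, 788) [([373, 164, 35, 11], (683.1, -183.8, 92.8, 27.8, -0.4, 385)), ([373, 221, 36, 11], (526.3, -182.5, 94.6, 27.2, -0.3, 396))]
tray orange (493.9, -388.3, 100.7, 189.4, -11.8, 363) [([454, 201, 11, 13], (577.7, -367.2, 24.7, 33.9, -11.0, 110)), ([460, 220, 30, 6], (535.1, -408.3, 77.6, 11.8, -2.6, 63)), ([456, 244, 29, 7], (469.8, -394.4, 75.1, 10.7, -6.6, 64)), ([443, 257, 11, 14], (425.7, -335.3, 24.9, 33.7, -11.6, 113))]
carton red [([161, 211, 29, 25], (526.2, 380.6, 68.8, 59.6, -5.5, 597))]
carton blue [([160, 241, 26, 24], (451.4, 385.0, 65.5, 58.9, -0.2, 277))]
carton green [([165, 236, 26, 8], (489.2, 384.9, 68.0, 16.6, -4.0, 133)), ([163, 264, 26, 6], (417.3, 388.5, 66.2, 13.1, -0.2, 96))]
carton orange [([151, 246, 31, 12], (448.7, 378.9, 72.9, 26.5, -0.2, 314))]
```

View pics/pile.png

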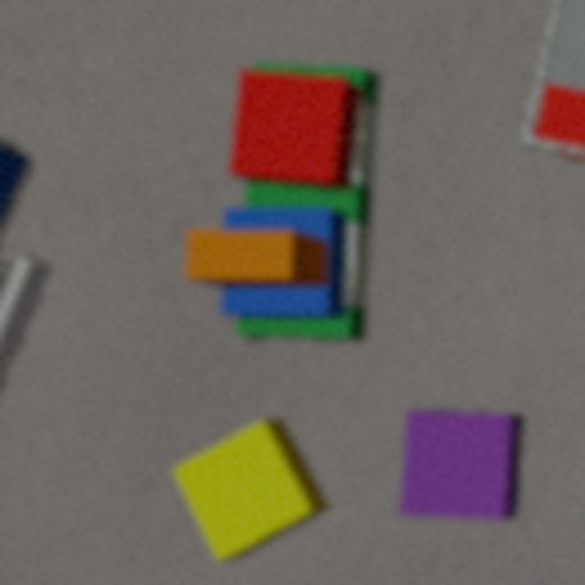

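The close crop confirms the choice: orange stands on the blue carton at the green one's -x end, red is at the +x end, and yellow and purple are apart on the desk. On the way to the pile I'll look at the rack with the wrist camera.

```bash
python3 -m handwheel '[{"delta_pos":[0.6,0.6,0.7],"dr":[0,0,-3]},{"delta_pos":[0.8,0.8,0.6],"dr":[0,0,-3]},{"delta_pos":[0.9,0.85,0.5],"dr":[0,0,-3]},{"delta_pos":[0.9,0.85,0.5],"dr":[0,0,-3]},{"delta_pos":[0.9,0.85,0.5],"dr":[0,0,-4]},{"delta_pos":[0.9,0.85,0.3],"dr":[0,0,-4]},{"delta_pos":[0.9,0.85,0.3],"dr":[0,0,-4]},{"delta_pos":[0.9,0.85,0.3],"dr":[0,0,-4]},{"delta_pos":[0.9,0.85,0],"dr":[0,0,-4]},{"delta_pos":[0.5,0.5,0],"dr":[0,0,0]}]' -1 15 
python3 -m handwheel '[{"delta_pos":[0,0,0],"dr":[0,0,0]},{"delta_pos":[0,0,0],"dr":[0,0,0]},{"delta_pos":[0,0,0],"dr":[0,0,0]}]'
python3 - <<'E'
from h import *
c=calibration('wrist');im=grab_frame('wrist')
cv2.imwrite('pics/wr.png',im[:,:,::-1]); print(np.round(c['extrinsics'],4).tolist(),c['fx'],c['cx'],c['cy'])
for z in(.004,.074):print(proj(c,[[.494,-.388,z],[.525,-.394,z],[.463,-.381,z]]).round())
E
```

```text
t: 2.15
eef_pos: [0.4823, -0.3956, 0.3569]
ee_rot: [3.142, 0.001, 2.937]
force: [0.5, 0.2, -0.7]
width: 0.0873
gripper_force: 0.0
t: 2.45
eef_pos: [0.48, -0.3979, 0.3566]
ee_rot: [-3.141, -0.0, 2.938]
force: [-0.3, 0.2, -0.6]
width: 0.0874
gripper_force: 0.0
[[0.2026, 0.9793, -0.0014, 0.2935], [0.9482, -0.1958, 0.2501, -0.5923], [0.2447, -0.052, -0.9682, 0.3578], [0.0, 0.0, 0.0, 1.0]] 422.07055431905496 316.2705984753212 240.29192625024623
[[328. 200.]
 [328. 227.]
 [329. 173.]]
[[330. 211.]
 [330. 241.]
 [330. 180.]]
```

View pics/wr.png

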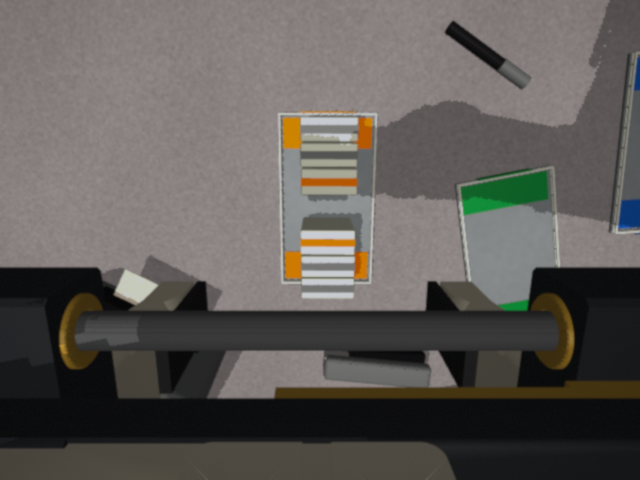

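The wrist view shows the rack with corners (279,114), (377,115), (371,283) and (281,283). At the cartons' top height the gap lies between rows 194 and 231, around column 329.

```bash
python3 - <<'E'
from h import *
c=calibration('wrist')
k=back(c,[[279,114],[377,115],[371,283],[281,283]],.012)*1000
print(k.round(1),k.mean(0).round(1))
for a,b in((0,3),(1,2)): d=k[b]-k[a];print(np.linalg.norm(d).round(1),np.degrees(np.arctan2(d[1],d[0])).round(1))
g=back(c,[[303,194],[357,194],[301,231],[355,231]],.074)*1000
print(g.round(1),g.mean(0).round(1))
m=mask(grab_frame('wrist'),'orange');m[310:]=0
print(blobs(c,m,.004,80))
print(np.degrees(get_state()['ee_rot'][2]))
E
```

```text
[[ 388.1 -421.9]
 [ 411.  -316.8]
 [ 602.4 -356.7]
 [ 580.3 -463.7]] [ 495.5 -389.8]
196.7 -12.3
195.6 -11.8
[[ 471.3 -410.9]
 [ 482.3 -357.9]
 [ 508.1 -420.9]
 [ 519.3 -366.7]] [ 495.2 -389.1]
[([283, 118, 20, 31], (410.9, -412.4, 21.6, 32.8, -11.7, 115)), ([354, 118, 19, 31], (427.0, -334.5, 19.5, 32.9, -12.1, 396)), ([301, 178, 57, 9], (472.8, -382.5, 65.1, 9.0, -12.8, 445)), ([301, 239, 55, 8], (543.9, -398.0, 65.1, 8.0, -12.9, 355)), ([285, 252, 17, 27], (563.4, -445.5, 19.6, 33.4, -12.2, 429)), ([354, 252, 14, 27], (580.1, -364.8, 15.9, 33.5, -10.4, 343))]
168.266694549348
```

```bash
python3 -m handwheel '[{"delta_pos":[0,0.5,0]},{"delta_pos":[0,1,0],"dr":[0,0,1]},{"delta_pos":[0,1,0],"dr":[0,0,1]},{"delta_pos":[0,1,0],"dr":[0,0,1]},{"delta_pos":[0,1,0],"dr":[0,0,1]},{"delta_pos":[0,1,0],"dr":[0,0,1]},{"delta_pos":[0,1,0],"dr":[0,0,1]},{"delta_pos":[0,1,0],"dr":[0,0,1]},{"delta_pos":[0,1,0],"dr":[0,0,1]},{"delta_pos":[0,1,0],"dr":[0,0,1]}]' | tail -6 | head -3
python3 -m handwheel '[{"delta_pos":[0,1,0],"dr":[0,0,1]},{"delta_pos":[0,1,0],"dr":[0,0,1]},{"delta_pos":[0,1,0],"dr":[0,0,0]},{"delta_pos":[0,1,0],"dr":[0,0,0]},{"delta_pos":[0,1,0],"dr":[0,0,0]},{"delta_pos":[0,1,0],"dr":[0,0,0]},{"delta_pos":[0,1,0],"dr":[0,0,0]},{"delta_pos":[0,1,0],"dr":[0,0,0]},{"delta_pos":[0,1,0],"dr":[0,0,0]},{"delta_pos":[0,1,0],"dr":[0,0,0]}]'
python3 -m handwheel '[{"delta_pos":[-0.2,1,0],"dr":[0,0,0]},{"delta_pos":[-0.3,1,0],"dr":[0,0,0]},{"delta_pos":[-0.3,1,0],"dr":[0,0,0]},{"delta_pos":[0,1,0],"dr":[0,0,0]},{"delta_pos":[0,1,0],"dr":[0,0,0]},{"delta_pos":[0,1,0],"dr":[0,0,0]},{"delta_pos":[0,0.4,0],"dr":[0,0,0]},{"delta_pos":[0,0,0],"dr":[0,0,0]},{"delta_pos":[0,0,0],"dr":[0,0,0]},{"delta_pos":[0,0,0],"dr":[0,0,0]}]'
python3 - <<'E'
from h import *
c=calibration('wrist');im=grab_frame('wrist')
cv2.imwrite('pics/wp.png',im[:,:,::-1])
for col,z in [('red',.076),('blue',.076),('green',.036),('orange',.146)]:
    m=mask(im,col); m[300:]=0
    print('carton',col,blobs(c,m,z,80))
E
```

```text
t: 3.55
eef_pos: [0.4801, -0.0971, 0.3569]
ee_rot: [3.141, 0.001, 2.971]
force: [0.1, -0.2, 0.7]
width: 0.0876
gripper_force: 0.0
t: 4.55
eef_pos: [0.4565, 0.0935, 0.3566]
ee_rot: [-3.141, 0.0, 2.972]
force: [-0.3, 0.2, -0.4]
width: 0.0874
gripper_force: 0.0
carton red [([559, 186, 81, 67], (524.7, 371.5, 80.7, 66.3, -4.7, 4853)), ([395, 221, 51, 5], (497.2, 192.4, 51.0, 2.4, -12.4, 119)), ([375, 226, 86, 31], (515.5, 187.6, 85.1, 28.9, -12.3, 2265))]
carton blue [([562, 108, 78, 71], (450.4, 373.0, 74.2, 61.4, -0.1, 2798)), ([202, 165, 88, 32], (425.8, 27.2, 85.2, 28.8, -7.8, 2513)), ([215, 292, 80, 8], (545.9, 10.6, 84.1, 7.9, -9.7, 513))]
carton green [([542, 99, 80, 28], (417.9, 378.8, 18.5, 81.5, 0.7, 985)), ([542, 171, 77, 23], (492.9, 374.8, 83.6, 22.9, -12.8, 880)), ([542, 232, 29, 21], (557.2, 346.8, 40.8, 13.9, -37.4, 290)), ([101, 267, 45, 31], (518.6, -146.1, 50.6, 30.6, -0.5, 1059))]
carton orange [([585, 126, 55, 41], (446.1, 337.3, 43.4, 32.1, -0.3, 1808))]invalid input at $[0]: expected keys delta_pos, dr
```

View pics/wp.png

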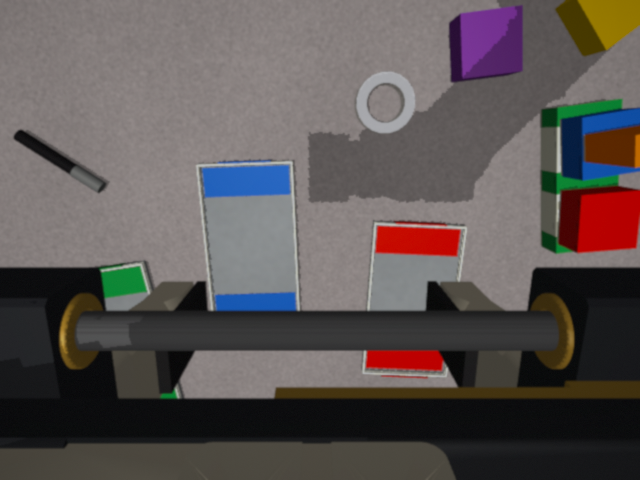

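The first call was refused (it needs a `dr` in every row), so the view is over the blue and red trays with the pile at the right edge, around (590,180). I'll go on to the pile.

```bash
python3 -m handwheel '[{"delta_pos":[0,0.6,0],"dr":[0,0,1]},{"delta_pos":[0,1,0],"dr":[0,0,1]},{"delta_pos":[0,1,0],"dr":[0,0,1]},{"delta_pos":[0,1,0],"dr":[0,0,1]},{"delta_pos":[0,1,0],"dr":[0,0,1]},{"delta_pos":[0,1,0],"dr":[0,0,1]},{"delta_pos":[0,1,0],"dr":[0,0,1]},{"delta_pos":[0,1,0],"dr":[0,0,1]},{"delta_pos":[0,1,0],"dr":[0,0,1]},{"delta_pos":[0,1,0],"dr":[0,0,0.5]}]' >/dev/null
python3 -m handwheel '[{"delta_pos":[0,0,0],"dr":[0,0,0]},{"delta_pos":[0,0,0],"dr":[0,0,0]},{"delta_pos":[0,0,0],"dr":[0,0,0]}]'
python3 - <<'E'
from h import *
c=calibration('wrist');im=grab_frame('wrist')
cv2.imwrite('pics/wp2.png',im[:,:,::-1])
for col,z in [('red',.076),('blue',.076),('green',.036),('orange',.146)]:
    m=mask(im,col); m[300:]=0
    print('carton',col,blobs(c,m,z,80))
o=np.array(c['extrinsics']);print(-o[:3,:3].T@o[:3,3])
E
```

```text
t: 5.9
eef_pos: [0.4568, 0.3816, 0.3566]
ee_rot: [-3.141, 0.0, 3.138]
force: [-0.4, -0.5, 0.6]
width: 0.0873
gripper_force: 0.0
carton red [([288, 232, 62, 66], (524.8, 382.2, 60.9, 68.0, -4.7, 3598)), ([145, 234, 52, 12], (497.0, 231.0, 52.3, 3.6, -12.1, 167)), ([127, 236, 85, 42], (515.5, 228.1, 85.4, 28.5, -12.3, 2173))]
carton blue [([467, 18, 173, 274], (419.6, 629.2, 118.7, 268.7, -21.2, 18884)), ([503, 92, 64, 104], (403.7, 591.4, 17.3, 99.7, -21.2, 1854)), ([0, 156, 41, 34], (428.6, 88.3, 39.5, 28.7, -7.7, 1169)), ([291, 163, 62, 21], (429.9, 386.0, 60.2, 19.5, -0.2, 1043)), ([293, 222, 59, 3], (479.6, 386.3, 58.9, 2.1, -1.2, 119))]
carton green [([292, 150, 62, 14], (416.1, 387.5, 65.4, 12.8, -1.2, 674)), ([291, 223, 59, 12], (495.0, 384.6, 65.0, 10.4, -2.2, 427))]
carton orange [([287, 182, 68, 39], (446.5, 384.3, 56.4, 32.0, -0.2, 2542))]
[0.39001987 0.38137796 0.49500421]
```

View pics/wp2.png

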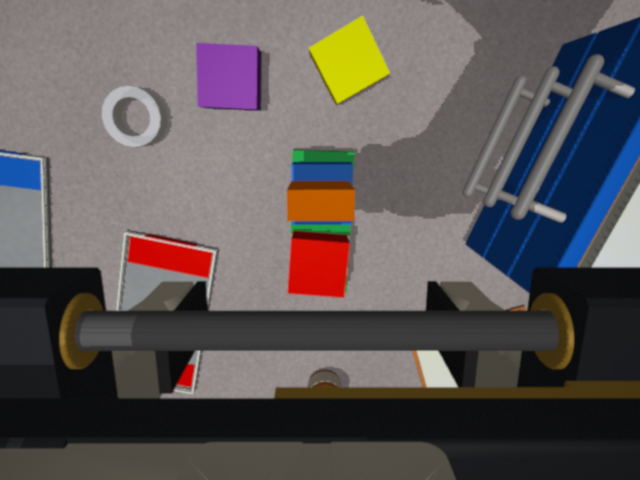

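Pile seen from the wrist: orange top at (321,205), blue beneath it, red (319,265), the green carton's bands at rows 155 and 228. Orange works out at about (449, 385) mm, yaw 0.

```bash
python3 -m handwheel '[{"delta_pos":[-0.25,0.12,-0.6],"dr":[0,0,0]},{"delta_pos":[0,0,-1],"dr":[0,0,0]},{"delta_pos":[0,0,-1],"dr":[0,0,0]},{"delta_pos":[0,0,-1],"dr":[0,0,0]},{"delta_pos":[0,0,-1],"dr":[0,0,0]},{"delta_pos":[0,0,-1],"dr":[0,0,0]},{"delta_pos":[0,0,-0.9],"dr":[0,0,0]},{"delta_pos":[0,0,-0.7],"dr":[0,0,0]},{"delta_pos":[0,0,-0.4],"dr":[0,0,0]},{"delta_pos":[0,0,-0.25],"dr":[0,0,0]}]' -1 20
python3 -m handwheel '[{"delta_pos":[0,0,0],"dr":[0,0,0]},{"delta_pos":[0,0,0],"dr":[0,0,0]}]'
```

```text
t: 6.95
eef_pos: [0.4492, 0.3855, 0.1207]
ee_rot: [-3.141, -0.0, 3.138]
force: [-0.1, -0.8, 0.2]
width: 0.0877
gripper_force: 0.0
t: 7.15
eef_pos: [0.4495, 0.3865, 0.1221]
ee_rot: [3.14, 0.001, 3.139]
force: [0.4, -0.4, 0.9]
width: 0.0877
gripper_force: 0.0
```

```bash
python3 -m handwheel '[{"delta_pos":[0,0,0],"dr":[0,0,0]},{"delta_pos":[0,0,0],"dr":[0,0,0]},{"delta_pos":[0,0,0],"dr":[0,0,0]},{"delta_pos":[0,0,0],"dr":[0,0,0]},{"delta_pos":[0,0,0],"dr":[0,0,0]},{"delta_pos":[0,0,0],"dr":[0,0,0]},{"delta_pos":[0,0,0],"dr":[0,0,0]},{"delta_pos":[0,0,0],"dr":[0,0,0]}]' 1 20
python3 -m handwheel '[{"delta_pos":[0,0,0.3],"dr":[0,0,0]},{"delta_pos":[0,0,0.6],"dr":[0,0,0]},{"delta_pos":[0,0,0.8],"dr":[0,0,0]},{"delta_pos":[0,0,0.8],"dr":[0,0,0]},{"delta_pos":[0,0,0.5],"dr":[0,0,0]},{"delta_pos":[0,0,0],"dr":[0,0,0]}]'
python3 - <<'E'
from h import *
c=calibration('wrist');im=grab_frame('wrist');s=get_state();z=s['eef_pos'][2]
cv2.imwrite('pics/wg.png',im[:,:,::-1])
m=mask(im,'orange');m[300:]=0
print(blobs(c,m,z+.024,200),z)
E
```

```text
t: 7.95
eef_pos: [0.449, 0.3862, 0.1212]
ee_rot: [3.142, 0.0, 3.139]
force: [-0.7, 0.2, 2.5]
width: 0.056
gripper_force: 20.0
t: 8.55
eef_pos: [0.4498, 0.3872, 0.214]
ee_rot: [3.138, 0.003, 3.139]
force: [0.2, 0.6, -0.4]
width: 0.0558
gripper_force: 20.0
[([232, 258, 170, 42], (424.5, 386.6, 49.8, 12.6, -0.2, 6158))] 0.21231012940476232
```

View pics/wg.png

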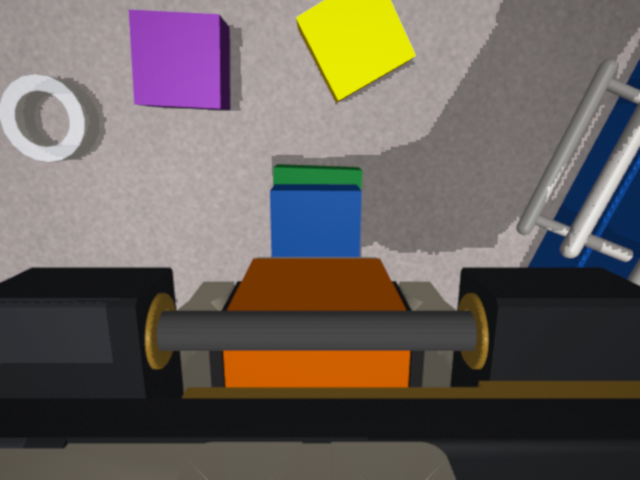

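Orange is held, and the blue carton lies undisturbed at (316,215). I'll carry orange over to the rack.

```bash
python3 - <<'E'
from h import *
c=calibration('wrist');s=get_state();z=s['eef_pos'][2]-.046
print(s['eef_pos'],back(c,[[250,258],[380,258]],z))
E
python3 -m handwheel '[{"delta_pos":[0,-0.4,0],"dr":[0,0,0]},{"delta_pos":[0,-0.7,0],"dr":[0,0,-0.5]},{"delta_pos":[0.1,-1,0],"dr":[0,0,-0.5]},{"delta_pos":[0.1,-1,0],"dr":[0,0,-0.5]},{"delta_pos":[0.1,-1,0],"dr":[0,0,-0.5]},{"delta_pos":[0.1,-1,0],"dr":[0,0,-0.5]},{"delta_pos":[0.1,-1,0],"dr":[0,0,-0.5]},{"delta_pos":[0.1,-1,0],"dr":[0,0,-0.5]},{"delta_pos":[0.1,-1,0],"dr":[0,0,-0.5]},{"delta_pos":[0.1,-1,0],"dr":[0,0,-0.5]}]' >/dev/null
python3 -m handwheel '[{"delta_pos":[0.1,-1,0],"dr":[0,0,-0.5]},{"delta_pos":[0.1,-1,0],"dr":[0,0,-0.5]},{"delta_pos":[0.1,-1,0],"dr":[0,0,-0.5]},{"delta_pos":[0.1,-1,0],"dr":[0,0,-0.5]},{"delta_pos":[0.1,-1,0],"dr":[0,0,-0.5]},{"delta_pos":[0.1,-1,0],"dr":[0,0,-0.5]},{"delta_pos":[0.1,-1,0],"dr":[0,0,-0.5]},{"delta_pos":[0,-1,0],"dr":[0,0,-0.5]},{"delta_pos":[0,-1,0],"dr":[0,0,-0.5]},{"delta_pos":[0,-1,0],"dr":[0,0,-0.5]}]'
python3 -m handwheel '[{"delta_pos":[0,-1,0],"dr":[0,0,-0.5]},{"delta_pos":[0,-1,0],"dr":[0,0,-0.5]},{"delta_pos":[0,-1,0],"dr":[0,0,-0.5]},{"delta_pos":[0,-1,0],"dr":[0,0,-0.5]},{"delta_pos":[0,-1,0],"dr":[0,0,-0.5]},{"delta_pos":[0,-1,0],"dr":[0,0,0]},{"delta_pos":[0,-0.6,0],"dr":[0,0,0]},{"delta_pos":[0,-0.2,0],"dr":[0,0,0]},{"delta_pos":[0,0,0],"dr":[0,0,0]},{"delta_pos":[0,0,0],"dr":[0,0,0]}]'
```

```text
[0.44922086 0.38656631 0.21231013] [[0.43832946 0.35576166]
 [0.4385228  0.41504126]]
t: 10.6
eef_pos: [0.492, -0.1888, 0.2103]
ee_rot: [-3.142, -0.002, 2.971]
force: [1.3, 0.5, -1.3]
width: 0.0561
gripper_force: 20.0
t: 11.6
eef_pos: [0.4935, -0.3902, 0.2109]
ee_rot: [3.141, -0.0, 2.929]
force: [-0.0, -0.7, -1.2]
width: 0.0555
gripper_force: 20.0
```

```bash
python3 -m handwheel '[{"delta_pos":[0,0,-0.4],"dr":[0,0,0]},{"delta_pos":[0,0,-0.8],"dr":[0,0,0]},{"delta_pos":[0,0,-0.8],"dr":[0,0,0]},{"delta_pos":[0,0,-0.4],"dr":[0,0,0]},{"delta_pos":[0,0,0],"dr":[0,0,0]},{"delta_pos":[0,0,0],"dr":[0,0,0]}]'
python3 - <<'E'
from h import *
c=calibration('wrist');im=grab_frame('wrist');s=get_state();z=s['eef_pos'][2]-.046
cv2.imwrite('pics/wi.png',im[:,:,::-1]); print(s['eef_pos'],z)
im2=grab_frame('side');cv2.imwrite('pics/si.png',cv2.resize(im2[110:220,320:440],None,fx=5,fy=5,interpolation=cv2.INTER_CUBIC)[:,:,::-1])
E
```

```text
t: 12.2
eef_pos: [0.4944, -0.3907, 0.1395]
ee_rot: [-3.141, 0.0, 2.93]
force: [0.6, 0.2, -0.2]
width: 0.0557
gripper_force: 20.0
[ 0.49467364 -0.39096827  0.14008197] 0.09408196958912111
```

View pics/wi.png

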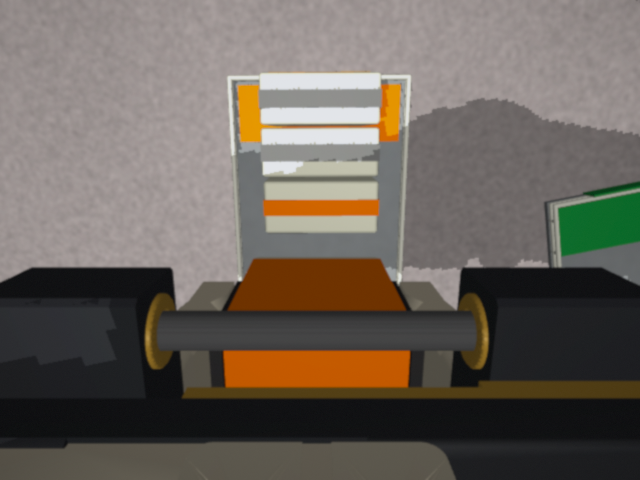

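View pics/si.png

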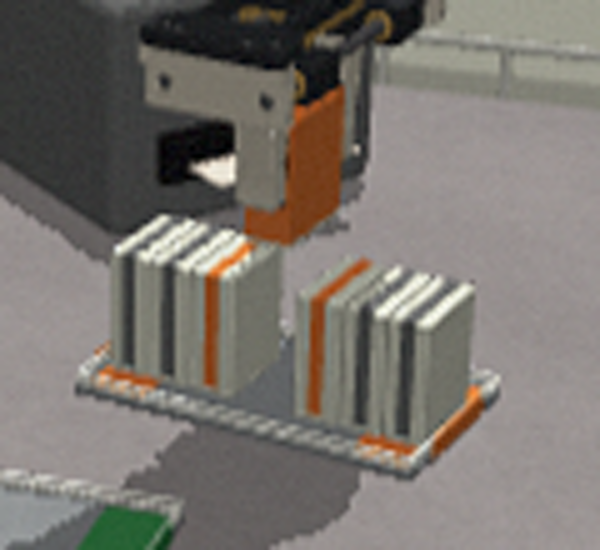

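The carton hangs above the gap. In the wrist view the near neighbour's top edge is at row 233 and the orange carton's lower edge at row 258; the columns line up (264–378 against 250–382). I'll compute the clearance.

```bash
python3 - <<'E'
from h import *
c=calibration('wrist');s=get_state();z=s['eef_pos'][2]-.046
e=np.array([np.cos(np.radians(-12)),np.sin(np.radians(-12))]);n=np.array([-e[1],e[0]])
a=back(c,[[265,233],[378,232]],.074);b=back(c,[[250,258],[382,258]],z)
print('gap near edge',(a*1000).round(1),a@e*1000,a@n*1000);print('carton',(b*1000).round(1),b@e*1000,b@n*1000)
t=s['eef_pos'][:2];print('tcp',t@e*1000,t@n*1000,'rack',np.array([495.2,-389.3])@[e,n][0],np.array([495.2,-389.3])@n,e,n)
E
```

```text
gap near edge [[ 472.2 -413.1]
 [ 483.5 -357.9]] [547.80031795 547.3979861 ] [-305.89261854 -249.57144266]
carton [[ 477.9 -419.1]
 [ 490.5 -360.2]] [554.60417603 554.71476398] [-310.53526353 -250.33352031]
tcp 565.2567907502008 -279.64213691152014 rack 565.3187131187343 -277.8349916727161 [ 0.9781476  -0.20791169] [0.20791169 0.9781476 ]
```

```bash
python3 -m handwheel '[{"delta_pos":[-0.05,0.05,-0.3],"dr":[0,0,0]},{"delta_pos":[0,0,-0.4],"dr":[0,0,0]},{"delta_pos":[0,0,-0.4],"dr":[0,0,0]},{"delta_pos":[0,0,-0.4],"dr":[0,0,0]},{"delta_pos":[0,0,-0.4],"dr":[0,0,0]},{"delta_pos":[0,0,-0.4],"dr":[0,0,0]},{"delta_pos":[0,0,-0.3],"dr":[0,0,0]},{"delta_pos":[0,0,-0.2],"dr":[0,0,0]},{"delta_pos":[0,0,0],"dr":[0,0,0]},{"delta_pos":[0,0,0],"dr":[0,0,0]}]'
python3 -m handwheel '[{"delta_pos":[0,0,0],"dr":[0,0,0]},{"delta_pos":[0,0,0],"dr":[0,0,0]}]'
```

```text
t: 13.3
eef_pos: [0.4927, -0.3895, 0.0552]
ee_rot: [-3.141, 0.0, 2.929]
force: [-0.2, -0.0, -0.9]
width: 0.0562
gripper_force: 20.0
t: 13.5
eef_pos: [0.4928, -0.3895, 0.0557]
ee_rot: [-3.141, 0.001, 2.929]
force: [-0.3, 0.5, -0.2]
width: 0.0558
gripper_force: 20.0
```

```bash
for i in 1; do python3 -m handwheel '[{"delta_pos":[0,0,-0.08],"dr":[0,0,0]},{"delta_pos":[0,0,-0.06],"dr":[0,0,0]},{"delta_pos":[0,0,0],"dr":[0,0,0]}]'; done
python3 -m handwheel '[{"delta_pos":[0,0,-0.04],"dr":[0,0,0]},{"delta_pos":[0,0,0],"dr":[0,0,0]}]'
```

```text
t: 13.8
eef_pos: [0.4923, -0.3892, 0.0505]
ee_rot: [3.141, -0.0, 2.929]
force: [0.2, 0.4, -0.5]
width: 0.0559
gripper_force: 20.0
t: 14.0
eef_pos: [0.4924, -0.3893, 0.0495]
ee_rot: [3.142, -0.0, 2.929]
force: [0.6, -0.2, -0.4]
width: 0.0559
gripper_force: 20.0
```

```bash
python3 -m handwheel '[{"delta_pos":[0.02,0,-0.04],"dr":[0,0,0]},{"delta_pos":[0,0,0],"dr":[0,0,0]}]'
python3 -m handwheel '[{"delta_pos":[0,0,-0.03],"dr":[0,0,0]},{"delta_pos":[0,0,0],"dr":[0,0,0]}]'
```

```text
t: 14.2
eef_pos: [0.4928, -0.3894, 0.0492]
ee_rot: [-3.141, -0.0, 2.929]
force: [-2.3, 1.7, 6.3]
width: 0.0563
gripper_force: 20.0
t: 14.4
eef_pos: [0.4928, -0.3894, 0.0492]
ee_rot: [-3.141, -0.0, 2.93]
force: [-4.1, 4.4, 12.8]
width: 0.0562
gripper_force: 20.0
```

Floor contact. I'll ease up slightly, open and retract.

```bash
python3 -m handwheel '[{"delta_pos":[0,0,0.04],"dr":[0,0,0]},{"delta_pos":[0,0,0],"dr":[0,0,0]}]' | sed -n 4p
python3 -m handwheel '[{"delta_pos":[0,0,0],"dr":[0,0,0]},{"delta_pos":[0,0,0],"dr":[0,0,0]},{"delta_pos":[0,0,0],"dr":[0,0,0]},{"delta_pos":[0,0,0],"dr":[0,0,0]},{"delta_pos":[0,0,0],"dr":[0,0,0]},{"delta_pos":[0,0,0],"dr":[0,0,0]}]' -1
python3 -m handwheel '[{"delta_pos":[0,0,0.3],"dr":[0,0,0]},{"delta_pos":[0,0,0.6],"dr":[0,0,0]},{"delta_pos":[0,0,1],"dr":[0,0,0]},{"delta_pos":[0,0,1],"dr":[0,0,0]},{"delta_pos":[0,0,1],"dr":[0,0,0]},{"delta_pos":[0,0,1],"dr":[0,0,0]},{"delta_pos":[0,0,1],"dr":[0,0,0]},{"delta_pos":[0,0,1],"dr":[0,0,0]},{"delta_pos":[-0.3,0,0.4],"dr":[0,0,0]},{"delta_pos":[0,0,0],"dr":[0,0,0]}]'
python3 - <<'E'
from h import *
c=calibration('wrist');im=grab_frame('wrist')
cv2.imwrite('pics/wo.png',im[:,:,::-1])
m=mask(im,'orange');m[300:]=0
print(blobs(c,m,.074,150))
E
```

```text
force: [-1.2, 2.3, 5.7]
t: 15.2
eef_pos: [0.4931, -0.3893, 0.0487]
ee_rot: [3.142, -0.0, 2.929]
force: [-0.9, 0.7, -0.5]
width: 0.0874
gripper_force: 0.0
t: 16.2
eef_pos: [0.4839, -0.3897, 0.2706]
ee_rot: [-3.141, 0.004, 2.929]
force: [-0.1, 0.6, 0.1]
width: 0.0876
gripper_force: 0.0
[([350, 110, 24, 39], (425.3, -342.3, 17.9, 28.2, -12.2, 555)), ([286, 186, 71, 10], (464.8, -382.8, 55.8, 7.2, -12.2, 709)), ([285, 207, 70, 37], (492.2, -389.8, 56.6, 30.0, -12.1, 2567)), ([287, 261, 68, 9], (525.6, -396.1, 55.9, 7.0, -12.1, 612)), ([353, 271, 17, 29], (550.2, -366.4, 13.4, 25.5, -10.4, 448)), ([271, 272, 18, 28], (536.2, -433.8, 14.3, 24.6, -13.7, 462))]
```

View pics/wo.png

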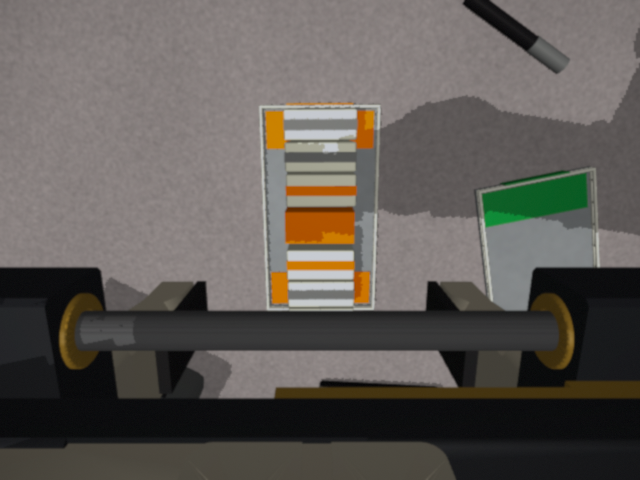

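Orange stands in the gap at (320,225), and the neighbour stripes at rows 191 and 265 are centred around it as before. Next is blue, at (451,386) mm.

```bash
python3 -m handwheel '[{"delta_pos":[0,0.4,0],"dr":[0,0,0]},{"delta_pos":[0,0.7,0],"dr":[0,0,0.5]},{"delta_pos":[0,1,0],"dr":[0,0,0.5]},{"delta_pos":[0,1,0],"dr":[0,0,0.5]},{"delta_pos":[0,1,0],"dr":[0,0,0.5]},{"delta_pos":[0,1,0],"dr":[0,0,0.5]},{"delta_pos":[0,1,0],"dr":[0,0,0.5]},{"delta_pos":[0,1,0],"dr":[0,0,0.5]},{"delta_pos":[0,1,0],"dr":[0,0,0.5]},{"delta_pos":[0,1,0],"dr":[0,0,0.5]}]' >/dev/null
python3 -m handwheel '[{"delta_pos":[0,1,0],"dr":[0,0,0.5]},{"delta_pos":[0,1,0],"dr":[0,0,0.5]},{"delta_pos":[0,1,0],"dr":[0,0,0.5]},{"delta_pos":[0,1,0],"dr":[0,0,0.5]},{"delta_pos":[0,1,0],"dr":[0,0,0.5]},{"delta_pos":[-0.1,1,0],"dr":[0,0,0.5]},{"delta_pos":[-0.1,1,0],"dr":[0,0,0.5]},{"delta_pos":[-0.1,1,0],"dr":[0,0,0.5]},{"delta_pos":[-0.1,1,0],"dr":[0,0,0.5]},{"delta_pos":[-0.1,1,0],"dr":[0,0,0.5]}]' >/dev/null
python3 -m handwheel '[{"delta_pos":[-0.1,1,0],"dr":[0,0,0.5]},{"delta_pos":[-0.1,1,0],"dr":[0,0,0.5]},{"delta_pos":[-0.1,1,0],"dr":[0,0,0.5]},{"delta_pos":[-0.1,1,0],"dr":[0,0,0.5]},{"delta_pos":[-0.1,1,0],"dr":[0,0,0.5]},{"delta_pos":[-0.1,0.6,0],"dr":[0,0,0]},{"delta_pos":[0,0.2,0],"dr":[0,0,0]},{"delta_pos":[0,0,0],"dr":[0,0,0]},{"delta_pos":[0,0,0],"dr":[0,0,0]},{"delta_pos":[0,0,0],"dr":[0,0,0]}]'
python3 - <<'E'
from h import *
c=calibration('wrist');im=grab_frame('wrist')
for col,z in [('red',.076),('blue',.076),('green',.036)]:
    m=mask(im,col); m[300:]=0
    print(col,blobs(c,m,z,150))
E
```

```text
t: 19.25
eef_pos: [0.4512, 0.3567, 0.2678]
ee_rot: [-3.142, -0.0, 3.138]
force: [0.9, 1.1, -0.1]
width: 0.0878
gripper_force: 0.0
red [([135, 260, 63, 16], (492.1, 232.2, 50.8, 4.3, -12.3, 300)), ([312, 260, 76, 40], (503.4, 383.1, 62.2, 34.2, -0.2, 2701)), ([115, 264, 102, 36], (510.1, 229.5, 82.2, 27.0, -12.3, 1681))]
blue [([620, 51, 20, 44], (344.0, 589.9, 11.0, 27.9, -21.3, 431)), ([558, 101, 67, 109], (404.4, 566.5, 11.3, 84.5, -21.3, 1632)), ([589, 122, 51, 109], (420.3, 601.0, 34.3, 76.6, -21.1, 2727)), ([0, 173, 9, 35], (428.4, 110.9, 6.2, 27.8, -10.8, 277)), ([317, 177, 77, 78], (450.1, 386.2, 59.7, 62.4, -0.2, 5743)), ([522, 216, 118, 63], (488.0, 574.7, 89.6, 53.3, -17.7, 3399))]
green [([315, 160, 77, 23], (417.9, 387.7, 65.9, 18.9, -0.2, 1144)), ([312, 238, 73, 26], (490.5, 385.1, 65.8, 21.8, -3.2, 474))]
```

```bash
python3 -m handwheel '[{"delta_pos":[0,0.5,0],"dr":[0,0,0]},{"delta_pos":[0,0.48,-0.5],"dr":[0,0,0]},{"delta_pos":[0,0,-1],"dr":[0,0,0]},{"delta_pos":[0,0,-1],"dr":[0,0,0]},{"delta_pos":[0,0,-1],"dr":[0,0,0]},{"delta_pos":[0,0,-1],"dr":[0,0,0]},{"delta_pos":[0,0,-0.9],"dr":[0,0,0]},{"delta_pos":[0,0,-0.7],"dr":[0,0,0]},{"delta_pos":[0,0,-0.4],"dr":[0,0,0]},{"delta_pos":[0,0,-0.2],"dr":[0,0,0]}]' -1 25
python3 -m handwheel '[{"delta_pos":[0,0,0],"dr":[0,0,0]},{"delta_pos":[0,0,0],"dr":[0,0,0]}]'
```

```text
t: 20.3
eef_pos: [0.4507, 0.3869, 0.065]
ee_rot: [-3.14, -0.001, 3.139]
force: [0.5, 0.3, -0.1]
width: 0.0875
gripper_force: 0.0
t: 20.5
eef_pos: [0.4514, 0.3877, 0.0675]
ee_rot: [3.141, 0.001, 3.139]
force: [-0.3, 0.5, -0.2]
width: 0.0876
gripper_force: 0.0
```

```bash
python3 -m handwheel '[{"delta_pos":[0,0,0],"dr":[0,0,0]},{"delta_pos":[0,0,0],"dr":[0,0,0]},{"delta_pos":[0,0,0],"dr":[0,0,0]},{"delta_pos":[0,0,0],"dr":[0,0,0]},{"delta_pos":[0,0,0],"dr":[0,0,0]},{"delta_pos":[0,0,0],"dr":[0,0,0]},{"delta_pos":[0,0,0],"dr":[0,0,0]},{"delta_pos":[0,0,0],"dr":[0,0,0]}]' 1 25
python3 -m handwheel '[{"delta_pos":[0,0,0.2],"dr":[0,0,0]},{"delta_pos":[0,0,0.5],"dr":[0,0,0]},{"delta_pos":[0,0,0.8],"dr":[0,0,0]},{"delta_pos":[0,0,0.8],"dr":[0,0,0]},{"delta_pos":[0,0,0.6],"dr":[0,0,0]},{"delta_pos":[0,0,0],"dr":[0,0,0]}]'
```

```text
t: 21.3
eef_pos: [0.4512, 0.3872, 0.0671]
ee_rot: [3.141, 0.0, 3.139]
force: [-1.9, -1.4, 6.0]
width: 0.0597
gripper_force: 25.0
t: 21.9
eef_pos: [0.4519, 0.3881, 0.1564]
ee_rot: [3.138, 0.003, 3.139]
force: [1.4, -0.2, -1.9]
width: 0.0596
gripper_force: 25.0
```

```bash
python3 -m handwheel '[{"delta_pos":[0.1,-0.4,0],"dr":[0,0,0]},{"delta_pos":[0.2,-0.7,0],"dr":[0,0,-1]},{"delta_pos":[0.2,-1,0],"dr":[0,0,-1]},{"delta_pos":[0.2,-1,0],"dr":[0,0,-1]},{"delta_pos":[0.2,-1,0],"dr":[0,0,-1]},{"delta_pos":[0.2,-1,0],"dr":[0,0,-1]},{"delta_pos":[0.2,-1,0],"dr":[0,0,-1]},{"delta_pos":[0.2,-1,0],"dr":[0,0,-1]},{"delta_pos":[0.2,-1,0],"dr":[0,0,-1]},{"delta_pos":[0.2,-1,0],"dr":[0,0,0]}]' >/dev/null
python3 -m handwheel '[{"delta_pos":[0,-1,0],"dr":[0,0,0]},{"delta_pos":[0,-1,0],"dr":[0,0,0]},{"delta_pos":[0,-1,0],"dr":[0,0,0]},{"delta_pos":[0,-0.5,0],"dr":[0,0,0]},{"delta_pos":[0,-0.2,0],"dr":[0,0,0]},{"delta_pos":[0,0,-0.4],"dr":[0,0,0]},{"delta_pos":[0,0,-0.8],"dr":[0,0,0]},{"delta_pos":[0,0,-1],"dr":[0,0,0]},{"delta_pos":[0,0,-0.6],"dr":[0,0,0]},{"delta_pos":[0,0,-0.3],"dr":[0,0,0]}]'
python3 -m handwheel '[{"delta_pos":[0,0,0],"dr":[0,0,0]},{"delta_pos":[0,0,0],"dr":[0,0,0]}]'
```

```text
t: 23.9
eef_pos: [0.5066, 0.0034, 0.0582]
ee_rot: [-3.14, -0.003, 2.999]
force: [-0.4, 0.3, -2.7]
width: 0.0596
gripper_force: 25.0
t: 24.1
eef_pos: [0.5084, 0.0035, 0.061]
ee_rot: [-3.142, 0.0, 3.0]
force: [-0.0, 0.4, -0.6]
width: 0.0598
gripper_force: 25.0
```

```bash
python3 -m handwheel '[{"delta_pos":[0,0.05,-0.3],"dr":[0,0,0]},{"delta_pos":[0,0,-0.25],"dr":[0,0,0]},{"delta_pos":[0,0,-0.2],"dr":[0,0,0]},{"delta_pos":[0,0,-0.05],"dr":[0,0,0]},{"delta_pos":[0,0,0],"dr":[0,0,0]},{"delta_pos":[0,0,0],"dr":[0,0,0]}]'
python3 -m handwheel '[{"delta_pos":[0,0,-0.05],"dr":[0,0,0]},{"delta_pos":[0,0,0],"dr":[0,0,0]}]'
```

```text
t: 24.7
eef_pos: [0.5082, 0.0045, 0.0369]
ee_rot: [3.142, 0.0, 2.999]
force: [-0.4, 0.1, -1.1]
width: 0.0601
gripper_force: 25.0
t: 24.9
eef_pos: [0.5081, 0.0046, 0.0353]
ee_rot: [3.141, 0.0, 2.999]
force: [0.5, -0.8, -1.9]
width: 0.0599
gripper_force: 25.0
```

```bash
python3 -m handwheel '[{"delta_pos":[0,0,-0.03],"dr":[0,0,0]},{"delta_pos":[0,0,0],"dr":[0,0,0]}]' | sed -n '2p;4p'
python3 -m handwheel '[{"delta_pos":[0,0,0],"dr":[0,0,0]},{"delta_pos":[0,0,0],"dr":[0,0,0]},{"delta_pos":[0,0,0],"dr":[0,0,0]},{"delta_pos":[0,0,0],"dr":[0,0,0]},{"delta_pos":[0,0,0],"dr":[0,0,0]},{"delta_pos":[0,0,0],"dr":[0,0,0]}]' -1
python3 -m handwheel '[{"delta_pos":[0,0,0.3],"dr":[0,0,0]},{"delta_pos":[0,0,0.6],"dr":[0,0,0]},{"delta_pos":[0,0,1],"dr":[0,0,0]},{"delta_pos":[0,0,1],"dr":[0,0,0]},{"delta_pos":[0,0,1],"dr":[0,0,0]},{"delta_pos":[0,0,1],"dr":[0,0,0]},{"delta_pos":[0,0,1],"dr":[0,0,0]},{"delta_pos":[0,0,0.5],"dr":[0,0,0]},{"delta_pos":[0,0,0.2],"dr":[0,0,0]},{"delta_pos":[0,0,0],"dr":[0,0,0]}]'
python3 - <<'E'
from h import *
c=calibration('wrist');im=grab_frame('wrist')
m=mask(im,'blue');m[300:]=0
print(blobs(c,m,.044,150)); print(blobs(c,m,.004,150))
E
```

```text
eef_pos: [0.5082, 0.0046, 0.0351]
force: [-2.6, -0.0, 6.5]
t: 25.7
eef_pos: [0.5081, 0.0045, 0.0343]
ee_rot: [-3.142, -0.0, 2.999]
force: [0.4, -0.1, -0.2]
width: 0.0879
gripper_force: 0.0
t: 26.7
eef_pos: [0.5082, 0.0046, 0.2332]
ee_rot: [3.141, 0.001, 2.999]
force: [-0.1, -1.2, 0.1]
width: 0.0875
gripper_force: 0.0
[([255, 97, 121, 43], (432.9, 14.0, 89.2, 30.1, -8.2, 5030)), ([278, 176, 78, 79], (506.4, 4.1, 60.2, 62.7, -8.2, 5984)), ([263, 276, 108, 24], (566.1, -4.1, 88.8, 20.2, -8.2, 2583))]
[([255, 97, 121, 43], (431.8, 14.1, 100.1, 33.8, -8.2, 5030)), ([278, 176, 78, 79], (514.3, 2.9, 67.5, 70.3, -8.2, 5984)), ([263, 276, 108, 24], (581.3, -6.2, 99.6, 22.7, -8.2, 2583))]
```

Blue lies square in the middle of its tray. Next is red.

```bash
python3 -m handwheel '[{"delta_pos":[0,0.4,0],"dr":[0,0,0]},{"delta_pos":[0.1,0.7,0],"dr":[0,0,0.5]},{"delta_pos":[0.1,1,0],"dr":[0,0,0.5]},{"delta_pos":[0.1,1,0],"dr":[0,0,0.5]},{"delta_pos":[0.1,1,0],"dr":[0,0,0.5]},{"delta_pos":[0.1,1,0],"dr":[0,0,0.5]},{"delta_pos":[0.1,1,0],"dr":[0,0,0.5]},{"delta_pos":[0,1,0],"dr":[0,0,0.5]},{"delta_pos":[0,1,0],"dr":[0,0,0]},{"delta_pos":[0,1,0],"dr":[0,0,0]}]' >/dev/null
python3 -m handwheel '[{"delta_pos":[0,1,0],"dr":[0,0,0]},{"delta_pos":[0,1,0],"dr":[0,0,0]},{"delta_pos":[0,1,0],"dr":[0,0,0]},{"delta_pos":[0,0.5,0],"dr":[0,0,0]},{"delta_pos":[0,0.2,0],"dr":[0,0,0]},{"delta_pos":[0,0,0],"dr":[0,0,0]},{"delta_pos":[0,0,0],"dr":[0,0,0]}]'
python3 - <<'E'
from h import *
c=calibration('wrist');im=grab_frame('wrist')
for col,z in [('red',.076),('green',.036)]:
    m=mask(im,col); m[300:]=0
    print(col,blobs(c,m,z,150))
E
```

```text
t: 28.45
eef_pos: [0.5259, 0.3877, 0.232]
ee_rot: [-3.141, -0.0, 3.06]
force: [-0.2, -0.2, 0.9]
width: 0.0876
gripper_force: 0.0
red [([267, 185, 87, 88], (526.9, 382.2, 60.3, 64.0, -4.8, 7293)), ([74, 209, 73, 12], (504.2, 241.7, 50.8, 3.1, -12.3, 287)), ([55, 214, 114, 50], (521.8, 239.3, 80.3, 27.3, -12.2, 4085))]
green [([261, 62, 90, 32], (420.1, 387.7, 65.9, 19.1, -2.1, 2421)), ([269, 156, 84, 29], (488.9, 385.1, 65.3, 21.8, -3.5, 2141))]
```

```bash
python3 -m handwheel '[{"delta_pos":[0.08,-0.18,0],"dr":[0,0,0]},{"delta_pos":[0,0,-0.5],"dr":[0,0,0]},{"delta_pos":[0,0,-1],"dr":[0,0,0]},{"delta_pos":[0,0,-1],"dr":[0,0,0]},{"delta_pos":[0,0,-1],"dr":[0,0,0]},{"delta_pos":[0,0,-0.9],"dr":[0,0,0]},{"delta_pos":[0,0,-0.6],"dr":[0,0,0]},{"delta_pos":[0,0,-0.4],"dr":[0,0,0]},{"delta_pos":[0,0,-0.05],"dr":[0,0,0]},{"delta_pos":[0,0,0],"dr":[0,0,0]}]' -1 25
python3 -m handwheel '[{"delta_pos":[0,0,0],"dr":[0,0,0]}]'
```

```text
t: 29.5
eef_pos: [0.5289, 0.383, 0.0694]
ee_rot: [3.141, 0.0, 3.06]
force: [0.1, 0.4, -0.5]
width: 0.0879
gripper_force: 0.0
t: 29.6
eef_pos: [0.5291, 0.3836, 0.0702]
ee_rot: [3.14, 0.001, 3.06]
force: [0.5, 0.8, -0.4]
width: 0.0877
gripper_force: 0.0
```

```bash
python3 -m handwheel '[{"delta_pos":[0,0,-0.08],"dr":[0,0,0]},{"delta_pos":[0,0,0],"dr":[0,0,0]}]' | sed -n 2p
python3 -m handwheel '[{"delta_pos":[0,0,0],"dr":[0,0,0]},{"delta_pos":[0,0,0],"dr":[0,0,0]},{"delta_pos":[0,0,0],"dr":[0,0,0]},{"delta_pos":[0,0,0],"dr":[0,0,0]},{"delta_pos":[0,0,0],"dr":[0,0,0]},{"delta_pos":[0,0,0],"dr":[0,0,0]},{"delta_pos":[0,0,0],"dr":[0,0,0]},{"delta_pos":[0,0,0],"dr":[0,0,0]}]' 1 25
python3 -m handwheel '[{"delta_pos":[0,0,0.2],"dr":[0,0,0]},{"delta_pos":[0,0,0.5],"dr":[0,0,0]},{"delta_pos":[0,0,0.8],"dr":[0,0,0]},{"delta_pos":[0,0,0.8],"dr":[0,0,0]},{"delta_pos":[0,0,0.6],"dr":[0,0,0]},{"delta_pos":[0,0,0],"dr":[0,0,0]}]'
```

```text
eef_pos: [0.5286, 0.3833, 0.067]
t: 30.6
eef_pos: [0.5285, 0.3832, 0.0665]
ee_rot: [3.142, 0.0, 3.06]
force: [0.3, 0.8, 0.3]
width: 0.0602
gripper_force: 25.0
t: 31.2
eef_pos: [0.5299, 0.3845, 0.158]
ee_rot: [3.137, 0.004, 3.061]
force: [-0.6, 1.2, -0.4]
width: 0.0598
gripper_force: 25.0
```

```bash
python3 -m handwheel '[{"delta_pos":[0.2,-0.4,0],"dr":[0,0,-0.6]},{"delta_pos":[0.4,-0.8,0],"dr":[0,0,-1]},{"delta_pos":[0.4,-1,0],"dr":[0,0,-1]},{"delta_pos":[0.4,-1,0],"dr":[0,0,-1]},{"delta_pos":[0.4,-1,0],"dr":[0,0,-1]},{"delta_pos":[0.4,-1,0],"dr":[0,0,-1]},{"delta_pos":[0.3,-0.8,0],"dr":[0,0,-1]},{"delta_pos":[0.2,-0.4,0],"dr":[0,0,-1]},{"delta_pos":[0.05,-0.1,0],"dr":[0,0,0]},{"delta_pos":[0,0,-0.4],"dr":[0,0,0]}]' >/dev/null
python3 -m handwheel '[{"delta_pos":[0,0,-0.8],"dr":[0,0,0]},{"delta_pos":[0,0,-0.9],"dr":[0,0,0]},{"delta_pos":[0,0,-0.7],"dr":[0,0,0]},{"delta_pos":[0,0,-0.4],"dr":[0,0,0]},{"delta_pos":[0,0,0],"dr":[0,0,0]},{"delta_pos":[0,0,0],"dr":[0,0,0]}]'
```

```text
t: 32.8
eef_pos: [0.6111, 0.1888, 0.0577]
ee_rot: [-3.141, 0.0, 2.928]
force: [-0.2, -0.0, -0.2]
width: 0.0599
gripper_force: 25.0
```

```bash
python3 -m handwheel '[{"delta_pos":[0.05,0,-0.3],"dr":[0,0,0]},{"delta_pos":[0,0,-0.25],"dr":[0,0,0]},{"delta_pos":[0,0,-0.15],"dr":[0,0,0]},{"delta_pos":[0,0,0],"dr":[0,0,0]},{"delta_pos":[0,0,0],"dr":[0,0,0]}]'
python3 -m handwheel '[{"delta_pos":[0,0,-0.04],"dr":[0,0,0]},{"delta_pos":[0,0,0],"dr":[0,0,0]}]' | sed -n '2p;4p'
```

```text
t: 33.3
eef_pos: [0.6125, 0.1881, 0.0364]
ee_rot: [-3.141, -0.0, 2.927]
force: [-0.9, 0.4, -1.7]
width: 0.0596
gripper_force: 25.0
eef_pos: [0.6125, 0.1882, 0.0354]
force: [-0.1, -0.0, -1.0]
```

```bash
python3 -m handwheel '[{"delta_pos":[0,0,-0.04],"dr":[0,0,0]},{"delta_pos":[0,0,0],"dr":[0,0,0]}]' | sed -n '2p;4p'
python3 -m handwheel '[{"delta_pos":[0,0,0],"dr":[0,0,0]},{"delta_pos":[0,0,0],"dr":[0,0,0]},{"delta_pos":[0,0,0],"dr":[0,0,0]},{"delta_pos":[0,0,0],"dr":[0,0,0]},{"delta_pos":[0,0,0],"dr":[0,0,0]},{"delta_pos":[0,0,0],"dr":[0,0,0]}]' -1
python3 -m handwheel '[{"delta_pos":[0,0,0.3],"dr":[0,0,0]},{"delta_pos":[0,0,0.6],"dr":[0,0,0]},{"delta_pos":[0,0,1],"dr":[0,0,0]},{"delta_pos":[0,0,1],"dr":[0,0,0]},{"delta_pos":[0,0,1],"dr":[0,0,0]},{"delta_pos":[0,0,1],"dr":[0,0,0]},{"delta_pos":[0,0,1],"dr":[0,0,0]},{"delta_pos":[0,0,0.5],"dr":[0,0,0]},{"delta_pos":[0,0,0.2],"dr":[0,0,0]},{"delta_pos":[0,0,0],"dr":[0,0,0]}]'
python3 - <<'E'
from h import *
c=calibration('wrist');im=grab_frame('wrist')
m=mask(im,'red');m[300:]=0
print(blobs(c,m,.044,150))
E
```

```text
eef_pos: [0.6127, 0.1883, 0.0345]
force: [-0.8, -0.5, 1.9]
t: 34.3
eef_pos: [0.6125, 0.1881, 0.034]
ee_rot: [-3.142, 0.0, 2.927]
force: [-0.4, -0.4, -0.9]
width: 0.0875
gripper_force: 0.0
t: 35.3
eef_pos: [0.6126, 0.1883, 0.2331]
ee_rot: [3.14, 0.001, 2.927]
force: [0.2, 0.6, -0.2]
width: 0.0875
gripper_force: 0.0
[([254, 98, 121, 42], (538.4, 202.0, 89.0, 29.4, -12.3, 5009)), ([277, 176, 78, 80], (611.2, 187.8, 60.5, 63.5, -12.3, 6034)), ([260, 276, 109, 24], (669.3, 173.5, 89.0, 20.2, -12.3, 2587))]
```

Red is in its tray. Next is green: I'll hover and measure it.

```bash
python3 -m handwheel '[{"delta_pos":[-0.3,0.5,0.3],"dr":[0,0,1]},{"delta_pos":[-0.5,0.8,0.4],"dr":[0,0,1]},{"delta_pos":[-0.6,1,0.4],"dr":[0,0,1]},{"delta_pos":[-0.6,1,0.4],"dr":[0,0,1]},{"delta_pos":[-0.6,1,0.4],"dr":[0,0,1]},{"delta_pos":[-0.6,1,0.4],"dr":[0,0,2]},{"delta_pos":[-0.5,0.8,0.2],"dr":[0,0,2]},{"delta_pos":[-0.3,0.4,0],"dr":[0,0,1]},{"delta_pos":[0,0,0],"dr":[0,0,0]},{"delta_pos":[0,0,0],"dr":[0,0,0]}]'
python3 - <<'E'
from h import *
c=calibration('wrist');im=grab_frame('wrist')
m=mask(im,'green'); m[310:]=0
print(blobs(c,m,.036,150)); m[:,:200]=0; m[:,450:]=0; print(rect(c,m,.036))
E
```

```text
t: 36.35
eef_pos: [0.492, 0.383, 0.3061]
ee_rot: [-3.14, -0.001, 3.102]
force: [0.6, -0.3, 0.0]
width: 0.0873
gripper_force: 0.0
[([285, 115, 71, 22], (419.9, 387.9, 65.7, 18.9, -2.2, 1435)), ([286, 189, 68, 23], (490.0, 384.9, 65.7, 21.6, -2.2, 1555)), ([288, 260, 65, 18], (560.1, 382.7, 65.1, 18.2, -2.2, 1148))]
(489.8, 385.0, 66.0, 158.9, -2.3, 4138)
```

```bash
python3 -m handwheel '[{"delta_pos":[-0.06,0.06,-0.5],"dr":[0,0,0]},{"delta_pos":[0,0,-1],"dr":[0,0,0]},{"delta_pos":[0,0,-1],"dr":[0,0,0]},{"delta_pos":[0,0,-1],"dr":[0,0,0]},{"delta_pos":[0,0,-1],"dr":[0,0,0]},{"delta_pos":[0,0,-1],"dr":[0,0,0]},{"delta_pos":[0,0,-1],"dr":[0,0,0]},{"delta_pos":[0,0,-1],"dr":[0,0,0]},{"delta_pos":[0,0,-0.8],"dr":[0,0,0]},{"delta_pos":[0,0,-0.4],"dr":[0,0,0]}]' -1 40 >/dev/null
python3 -m handwheel '[{"delta_pos":[0,0,-0.3],"dr":[0,0,0]},{"delta_pos":[0,0,0],"dr":[0,0,0]},{"delta_pos":[0,0,0],"dr":[0,0,0]}]'
```

```text
t: 37.7
eef_pos: [0.4912, 0.3853, 0.0379]
ee_rot: [3.141, 0.001, 3.102]
force: [0.1, -0.9, 0.5]
width: 0.0877
gripper_force: 0.0
```

```bash
python3 -m handwheel '[{"delta_pos":[-0.03,0,-0.25],"dr":[0,0,0]},{"delta_pos":[0,0,0],"dr":[0,0,0]},{"delta_pos":[0,0,0],"dr":[0,0,0]}]' | sed -n '2p;4p'
python3 -m handwheel '[{"delta_pos":[0,0,0],"dr":[0,0,0]},{"delta_pos":[0,0,0],"dr":[0,0,0]},{"delta_pos":[0,0,0],"dr":[0,0,0]},{"delta_pos":[0,0,0],"dr":[0,0,0]},{"delta_pos":[0,0,0],"dr":[0,0,0]},{"delta_pos":[0,0,0],"dr":[0,0,0]},{"delta_pos":[0,0,0],"dr":[0,0,0]},{"delta_pos":[0,0,0],"dr":[0,0,0]}]' 1 40
python3 -m handwheel '[{"delta_pos":[0,0,0.2],"dr":[0,0,0]},{"delta_pos":[0,0,0.5],"dr":[0,0,0]},{"delta_pos":[0,0,0.8],"dr":[0,0,0]},{"delta_pos":[0,0,0.9],"dr":[0,0,0]},{"delta_pos":[0,0,0.9],"dr":[0,0,0]},{"delta_pos":[0,0,0.4],"dr":[0,0,0]},{"delta_pos":[0,0,0],"dr":[0,0,0]}]'
```

```text
eef_pos: [0.4897, 0.3851, 0.0298]
force: [1.3, 0.3, 0.4]
t: 38.8
eef_pos: [0.4898, 0.3851, 0.0297]
ee_rot: [3.141, 0.0, 3.102]
force: [0.1, 0.2, 1.9]
width: 0.0656
gripper_force: 40.0
t: 39.5
eef_pos: [0.4903, 0.3856, 0.1423]
ee_rot: [3.139, 0.002, 3.102]
force: [-0.4, 0.2, -1.6]
width: 0.0658
gripper_force: 40.0
```

```bash
python3 -m handwheel '[{"delta_pos":[0.1,-0.4,0],"dr":[0,0,0]},{"delta_pos":[0.2,-0.7,0],"dr":[0,0,0.5]},{"delta_pos":[0.2,-1,0],"dr":[0,0,0.5]},{"delta_pos":[0.2,-1,0],"dr":[0,0,0.4]},{"delta_pos":[0.2,-1,0],"dr":[0,0,0.5]},{"delta_pos":[0.2,-1,0],"dr":[0,0,0]},{"delta_pos":[0.2,-1,0],"dr":[0,0,0]},{"delta_pos":[0.2,-1,0],"dr":[0,0,0]},{"delta_pos":[0.2,-1,0],"dr":[0,0,0]},{"delta_pos":[0.2,-1,0],"dr":[0,0,0]}]' >/dev/null
python3 -m handwheel '[{"delta_pos":[0.2,-1,0],"dr":[0,0,0]},{"delta_pos":[0.2,-1,0],"dr":[0,0,0]},{"delta_pos":[0.2,-1,0],"dr":[0,0,0]},{"delta_pos":[0.2,-1,0],"dr":[0,0,0]},{"delta_pos":[0.2,-1,0],"dr":[0,0,0]},{"delta_pos":[0.2,-1,0],"dr":[0,0,0]},{"delta_pos":[0.2,-1,0],"dr":[0,0,0]},{"delta_pos":[0.2,-1,0],"dr":[0,0,0]},{"delta_pos":[0.2,-0.6,0],"dr":[0,0,0]},{"delta_pos":[0.1,-0.2,0],"dr":[0,0,0]}]' >/dev/null
python3 -m handwheel '[{"delta_pos":[0,0,0],"dr":[0,0,0]},{"delta_pos":[0,0,0],"dr":[0,0,0]},{"delta_pos":[0,0,0],"dr":[0,0,0]}]'
python3 - <<'E'
from h import *
c=calibration('wrist');im=grab_frame('wrist')
cv2.imwrite('pics/wgr.png',im[:,:,::-1])
m=mask(im,'green'); m[310:]=0
print(blobs(c,m,.004,150))
E
```

```text
t: 41.8
eef_pos: [0.6033, -0.1513, 0.1402]
ee_rot: [3.141, -0.001, 3.136]
force: [-0.3, 0.4, -2.0]
width: 0.0659
gripper_force: 40.0
[([212, 76, 100, 2], (503.9, -185.0, 60.5, 0.6, -0.3, 200)), ([183, 87, 245, 69], (530.6, -158.5, 151.1, 41.0, -0.3, 15933)), ([218, 300, 198, 10], (653.7, -152.2, 137.9, 6.8, -0.3, 1588))]
```

View pics/wgr.png

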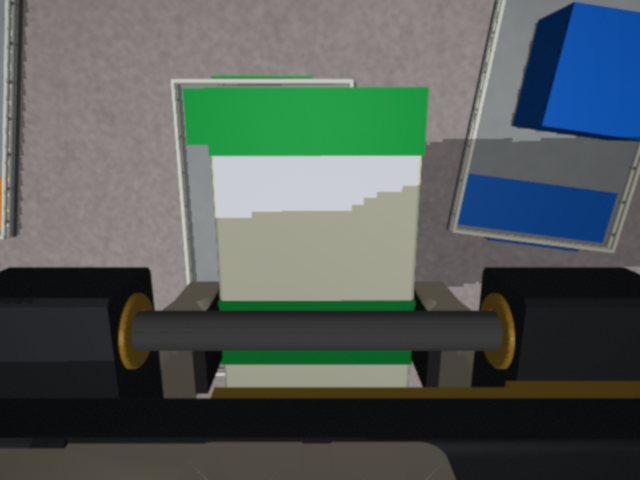

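The green carton is held level at (305,250) in the picture. The tray's near lip runs from (174,81) to (352,81), so the tray is still about 30 mm off in -y.

```bash
python3 - <<'E'
from h import *
c=calibration('wrist'); print(back(c,[[174,81],[352,81]],.012)*1000)
E
python3 -m handwheel '[{"delta_pos":[0,-0.3,0],"dr":[0,0,0]},{"delta_pos":[0.05,-0.5,0],"dr":[0,0,0]},{"delta_pos":[0,-0.26,0],"dr":[0,0,0]},{"delta_pos":[0,0,-0.6],"dr":[0,0,0]},{"delta_pos":[0,0,-0.9],"dr":[0,0,0]},{"delta_pos":[0,0,-0.8],"dr":[0,0,0]},{"delta_pos":[0,0,-0.5],"dr":[0,0,0]},{"delta_pos":[0,0,-0.2],"dr":[0,0,0]},{"delta_pos":[0,0,0],"dr":[0,0,0]},{"delta_pos":[0,0,0],"dr":[0,0,0]}]'
```

```text
[[ 507.25033337 -236.13396233]
 [ 507.83251766 -130.21805031]]
t: 42.85
eef_pos: [0.6059, -0.1843, 0.0513]
ee_rot: [-3.141, 0.001, 3.135]
force: [0.7, 0.1, -2.2]
width: 0.0656
gripper_force: 40.0
```

```bash
python3 -m handwheel '[{"delta_pos":[0,0,-0.3],"dr":[0,0,0]},{"delta_pos":[0,0,-0.2],"dr":[0,0,0]},{"delta_pos":[0,0,0],"dr":[0,0,0]},{"delta_pos":[0,0,0],"dr":[0,0,0]}]' | sed -n '2p;4p'
python3 -m handwheel '[{"delta_pos":[0,0,-0.04],"dr":[0,0,0]},{"delta_pos":[0,0,0],"dr":[0,0,0]}]' | sed -n '2p;4p'
```

```text
eef_pos: [0.6052, -0.1838, 0.0354]
force: [0.7, -0.1, -1.6]
eef_pos: [0.6053, -0.1838, 0.0344]
force: [-1.0, 0.3, -1.1]
```

```bash
python3 -m handwheel '[{"delta_pos":[0,0,-0.04],"dr":[0,0,0]},{"delta_pos":[0,0,0],"dr":[0,0,0]}]' | sed -n '2p;4p'
```

```text
eef_pos: [0.6055, -0.1838, 0.0337]
force: [-0.9, 0.4, 2.4]
```

Contact. I'll release and retract, then check with the top camera.

```bash
python3 -m handwheel '[{"delta_pos":[0,0,0],"dr":[0,0,0]},{"delta_pos":[0,0,0],"dr":[0,0,0]},{"delta_pos":[0,0,0],"dr":[0,0,0]},{"delta_pos":[0,0,0],"dr":[0,0,0]},{"delta_pos":[0,0,0],"dr":[0,0,0]},{"delta_pos":[0,0,0],"dr":[0,0,0]}]' -1
python3 -m handwheel '[{"delta_pos":[0,0,0.3],"dr":[0,0,0]},{"delta_pos":[0,0,0.6],"dr":[0,0,0]},{"delta_pos":[0,0,1],"dr":[0,0,0]},{"delta_pos":[0,0,1],"dr":[0,0,0]},{"delta_pos":[0,0,1],"dr":[0,0,0]},{"delta_pos":[0,0,1],"dr":[0,0,0]},{"delta_pos":[0,0,1],"dr":[0,0,0]},{"delta_pos":[0,0,1],"dr":[0,0,0]},{"delta_pos":[-0.5,0,1],"dr":[0,0,0]},{"delta_pos":[-0.5,0,0],"dr":[0,0,0]}]'
python3 -m handwheel '[{"delta_pos":[-0.5,0,0],"dr":[0,0,0]},{"delta_pos":[0,0,0],"dr":[0,0,0]},{"delta_pos":[0,0,0],"dr":[0,0,0]},{"delta_pos":[0,0,0],"dr":[0,0,0]}]' | sed -n '2,4p'
python3 - <<'E'
from h import *
c=calibration('wrist');im=grab_frame('wrist')
m=mask(im,'green'); m[310:]=0
print(blobs(c,m,.04,150))
cv2.imwrite('pics/sf.png',grab_frame('side')[:,:,::-1])
E
```

```text
t: 44.25
eef_pos: [0.6053, -0.1838, 0.0331]
ee_rot: [-3.142, 0.0, 3.135]
force: [0.1, 0.3, 0.6]
width: 0.0875
gripper_force: 0.0
t: 45.25
eef_pos: [0.5769, -0.1844, 0.2757]
ee_rot: [-3.14, 0.008, 3.136]
force: [0.2, -0.8, -0.0]
width: 0.0873
gripper_force: 0.0
eef_pos: [0.5607, -0.1839, 0.2704]
ee_rot: [-3.141, 0.0, 3.135]
force: [-0.0, -0.0, 1.3]
[([264, 150, 106, 42], (527.0, -184.4, 90.3, 35.1, -0.4, 3922)), ([281, 246, 73, 24], (605.5, -184.5, 66.0, 21.9, -0.3, 1742))]
```

View pics/sf.png

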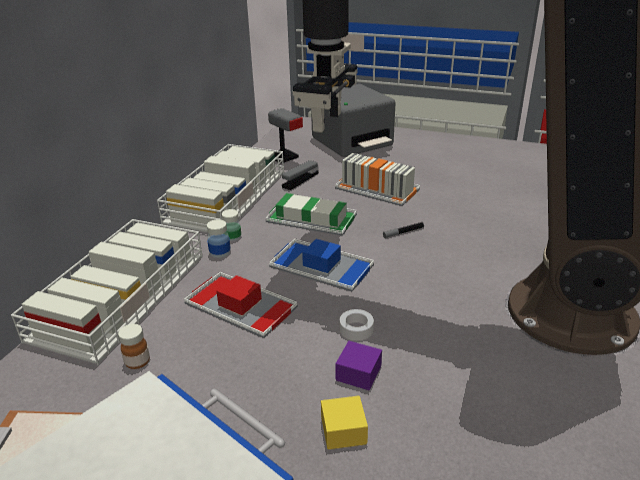

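The side view shows all four in place: orange in the rack row (377,177), green (312,210), blue (322,255) and red (239,294) flat in their trays. The purple and yellow look-alikes are untouched.

```bash
python3 -c "from station import *; print(job_done())"
```

```text
the job is handed in; nothing more can be done
None
```

The job is handed in at about 46 s of the 128 s: camera checks show the orange carton upright in the rack gap and the blue, red and green cartons flat in their own trays, all released; the judge's verdict was not shown.

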